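# Line up the refill canisters by height on the cleaning cart

## Robot

A 6-joint arm with a two-finger parallel gripper is mounted at the origin on the work surface. World frame = base frame: x ahead of the robot, y to its left, z up, the work surface at z = 0. Lengths are in mm, angles in rad, forces in N, time in s.
With the tool pointing down it reaches from about 350 to 875 mm from the base axis. Payload 4.2 kg.
Tool frame: the origin (TCP) lies at the very end of the fingers, on their centre line; the grasp point (between the pads) lies 19 mm behind it; z points along the fingers, y is the direction in which the jaws open and shut (so a half turn about z gives the same grasp; the last joint's range is limited). The gripper opens to 85 mm and grips with 20 to 120 N. Pads are 22 mm wide; open, the fingers measure 114 mm over their backs; the gripper's body (76 mm by 85 mm) begins 54 mm behind the grasp point. The pads swing forward as they close: fully open they stand 13 mm farther back than shut.
Start: joints at [-0.998, 0.385, 0.008, 0, -1.194, -0.259], TCP at [192.937, -594.453, 199.412] pointing down, gripper open.
Joint ranges: [-3.14, 3.14], [-1.21, 2.06], [-1.07, 1.41], [-3.16, 2.05], [-2.99, -0.16], [-3.1, 3.1]. Speed limits (rad/s): [2.79, 2.79, 3.14, 3.14, 3.14, 3.14].

## Interface

Orientations are given as a unit quaternion [x, y, z, w].
In Python, from bench import arm gives the robot as it stands.
- The arm moves only by the tool apply_moves, never from a script. Its argument "rows" is a list of rows, each a list of 2 entries, a list of its own where there are three numbers: the shift along the tool's x, y, z in mm, then the turn, a rotation vector about the tool's x, y, z in degrees. In form: [[[dx, dy, dz], [ax, ay, az]], ...]. A call has 1 to 12 rows; each row is the pose to reach, as a shift and turn from the pose commanded when the call began, along the tool's axes at that moment; what a row does not reach only later rows make up. A row lasts 1/10 s, in which the tool goes at most 50 mm and 8.59 degrees, less where a joint would pass 70% of its speed; a pose out of reach is approached as far as the arm can. A call with a gripper value outside its range is refused whole. "claw" is the closure in counts, from 0 (fully open) to 255 (shut), set as the call begins (left out, the last holds). The fingers move at their own pace and stop on an object; the grip force is fixed at half the most. Time passes only in rows, so rows that repeat a pose let the fingers close. It gives the time, the measured TCP pose, the force and the opening at its end, in the units of the state.
- arm.read_state(): the state, without advancing time (a new reading comes with each control period).
- arm.get_image(name): name is "scene" or "top" or "wrist"; returns a dict with "color" (480x640x3 uint8, red, green, blue), "z_map" (480x640 float32, mm along the optical axis (not along the pixel's ray), 0 where there is no reading), "camera_matrix" (3x3 intrinsics, pixels), "R" (3x3) and "t" (3): a world point X has camera coordinates R X + t. Camera axes: x right, y down, z forward; pixel columns grow to the right and rows downward; lengths in mm; the calibration is good to about 2 mm. A picture is of the moment at which its call begins.
- arm.job_done(): hands the job in, once; it reports no verdict.
The state is a dict: "clock": time; "joints": joint angles; "joint_vel": joint speeds; "joint_efforts": joint torques, N m; "position": TCP position; "ee_rot": TCP orientation; "contact_force": force on the tool from outside, world axes, zero at the start; "wrist_torque": the same for the moment, N m; "gripper_width": finger opening in mm.
Only numpy, scipy, OpenCV 4.12 (cv2) and the standard library are available. Lean on these libraries where they do the work, as an engineer would, in place of code of your own. Each camera call takes 0.05 s, during which the arm holds its last target. There are 200 camera calls.

## Task

Line up the four refill canisters by height along the row of blue marks, one upright and centred on each mark, the tallest next to the green spray bottle and stepping down to the shortest next to the empty glass jar. Leave the spray bottle and the jar standing where they are.

Things in the scene. Friction and masses are not known exactly. Their poses are not given: they have to be found in the camera images.
- canister_blue: White plastic refill canister, a plain upright cylinder with a blue lid and blue band, 44 mm diameter, 140 mm high including the lid of the same diameter: the tallest of the four. Loose, rigid, 45 to 215 g. Origin at the centre of its underside, z up along its axis. Starts upright nearer the robot than the row.
- canister_yellow: White plastic refill canister, a plain upright cylinder with a yellow lid and yellow band, 52 mm diameter, 112 mm high including the lid of the same diameter: the second tallest of the four. Loose, rigid, 45 to 215 g. Origin at the centre of its underside, z up along its axis. Starts upright nearer the robot than the row.
- canister_red: White plastic refill canister, a plain upright cylinder with a red lid and red band, 46 mm diameter, 84 mm high including the lid of the same diameter: the third tallest of the four. Loose, rigid, 45 to 215 g. Origin at the centre of its underside, z up along its axis. Starts upright nearer the robot than the row.
- canister_black: White plastic refill canister, a plain upright cylinder with a black lid and black band, 50 mm diameter, 56 mm high including the lid of the same diameter: the shortest of the four. Loose, rigid, 45 to 215 g. Origin at the centre of its underside, z up along its axis. Starts upright nearer the robot than the row.
- mark_1: Blue disc with a white edge, 72 mm diameter, printed flat (2 mm, nothing to bump into) on the black liner; the end of the row on the robot's left (+y). Origin at its centre on the work surface. The four marks stand about 85 mm apart in a straight row running roughly across in front of the robot (y axis of each mark along the row).
- mark_2: Blue disc with a white edge, 72 mm diameter, printed flat (2 mm, nothing to bump into) on the black liner; second from the robot's left. Origin at its centre on the work surface. The four marks stand about 85 mm apart in a straight row running roughly across in front of the robot (y axis of each mark along the row).
- mark_3: Blue disc with a white edge, 72 mm diameter, printed flat (2 mm, nothing to bump into) on the black liner; third from the robot's left. Origin at its centre on the work surface. The four marks stand about 85 mm apart in a straight row running roughly across in front of the robot (y axis of each mark along the row).
- mark_4: Blue disc with a white edge, 72 mm diameter, printed flat (2 mm, nothing to bump into) on the black liner; the end of the row on the robot's right (-y). Origin at its centre on the work surface. The four marks stand about 85 mm apart in a straight row running roughly across in front of the robot (y axis of each mark along the row).
- spray: Green spray bottle with white trigger head and red nozzle, 72 mm diameter, 206 mm high, head 29 mm back and 70 mm forward of its axis; stands about 128 mm beyond the last mark at one end of the row, the left or the right end. Loose bystander: leave it standing where it is. Origin at the centre of its underside.
- jar: Empty open glass jar, 72 mm rim diameter, 100 mm high, standing about 128 mm beyond the last mark at the other end of the row. Loose bystander: leave it standing where it is. Origin at the centre of its underside. Not listed, also on the surface: a brush and a scraper lying between the outer canisters, a small 32 mm high tin between the middle ones, all below 35 mm high.

How it is judged (in metres and radians):
At the end, for the whole second after the job is handed in: Each canister stands upright (within 0.1 rad) and at rest on the surface, its axis within 12 mm of the centre of its own mark: tallest (blue lid) on the mark next to the spray bottle, then yellow, red, and the shortest (black lid) on the mark next to the glass jar (((horizontal distance between spray and mark_1 below 0.2 m and horizontal distance between canister_blue and mark_1 below 0.012 m and horizontal distance between canister_yellow and mark_2 below 0.012 m and horizontal distance between canister_red and mark_3 below 0.012 m and horizontal distance between canister_black and mark_4 below 0.012 m) or (horizontal distance between spray and mark_4 below 0.2 m and horizontal distance between canister_blue and mark_4 below 0.012 m and horizontal distance between canister_yellow and mark_3 below 0.012 m and horizontal distance between canister_red and mark_2 below 0.012 m and horizontal distance between canister_black and mark_1 below 0.012 m)) and angle between each of canister_blue, canister_yellow, canister_red, canister_black's own z axis and vertical below 0.1 rad and height (world z) of each of canister_blue, canister_yellow, canister_red, canister_black below 0.008 m and linear speed of each of canister_blue, canister_yellow, canister_red, canister_black below 0.02 m/s); the robot touches nothing.
It fails at once if the spray bottle is shifted by more than 30 mm or tipped (distance of spray from where it was at the start of the episode above 0.03 m or angle between spray's own z axis and vertical above 0.35 rad).
It fails at once if the glass jar is shifted by more than 30 mm or tipped (distance of jar from where it was at the start of the episode above 0.03 m or angle between jar's own z axis and vertical above 0.35 rad).
It also fails if it takes over 109 s, if anything falls off the work surface, if the arm or the gripper's body presses on something with over 40 N, if the wrist force passes 120 N, or if a joint passes its speed limit or range.

## Working session

There is one attempt and no reset: what is moved stays moved. The work goes in short steps, Python scripts to look and compute and a tool call to move; the robot and the scene stay as the last step left them, time stands still between calls to the robot, and variables do not carry over. Pictures are saved under pics/ and viewed, and the job is handed in when it is done.

Besides the shell and the picture viewer there is one more tool, called in YAML: its name, and indented under it one key for each argument. apply_moves: Moves the arm, as the interface text tells. Its arguments: {"type":"object","properties":{"rows":{"type":"array"},"claw":{"type":"number"}},"required":["rows"]}

```bash
mkdir -p pics; ls; python3 - <<'E'
from bench import arm
import cv2,numpy as np,pickle
s=arm.read_state();print({k:np.round(v,3).tolist() for k,v in s.items()})
for n in("scene","top"):
    d=arm.get_image(n);pickle.dump(d,open(f"pics/{n}0.pkl","wb"))
    cv2.imwrite(f"pics/{n}0.png",d["color"][:,:,::-1]);print(n,np.round(d["camera_matrix"],1).tolist(),np.round(d["R"],3).tolist(),np.round(d["t"],1))
E
```

```text
pics
{'clock': 0.0, 'joints': [-0.998, 0.386, 0.007, -0.001, -1.194, -0.259], 'joint_vel': [0.001, -0.001, -0.001, -0.0, 0.002, 0.0], 'joint_efforts': [-0.0, -39.228, 18.84, 4.186, -0.005, 0.0], 'position': [192.735, -593.858, 198.304], 'ee_rot': [-0.156, 0.988, 0.001, -0.0], 'contact_force': [-0.026, -0.672, -0.765], 'wrist_torque': [-0.009, 0.025, -0.054], 'gripper_width': 85.373}
scene [[483.7, 0.0, 319.6], [0.0, 483.7, 235.4], [0.0, 0.0, 1.0]] [[0.124, 0.992, 0.007], [0.63, -0.073, -0.773], [-0.766, 0.101, -0.634]] [ -57.3 -310.  1539.8]
top [[568.6, 0.0, 330.7], [0.0, 568.6, 246.9], [0.0, 0.0, 1.0]] [[0.01, -1.0, 0.012], [-0.997, -0.01, -0.078], [0.078, -0.011, -0.997]] [  -5.9  544.9 1308.2]
```

View pics/scene0.png

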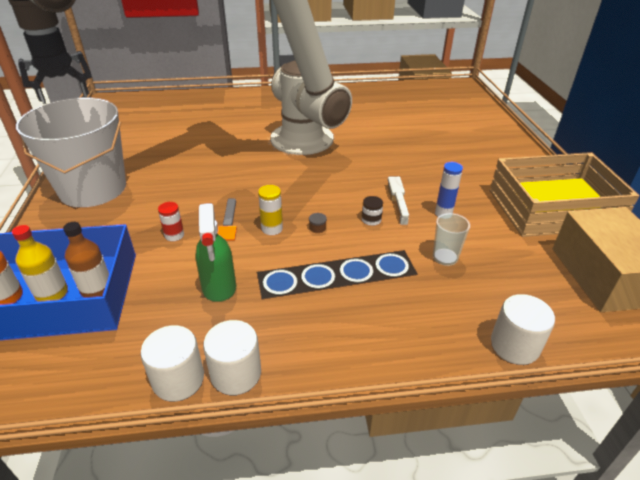

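View pics/top0.png

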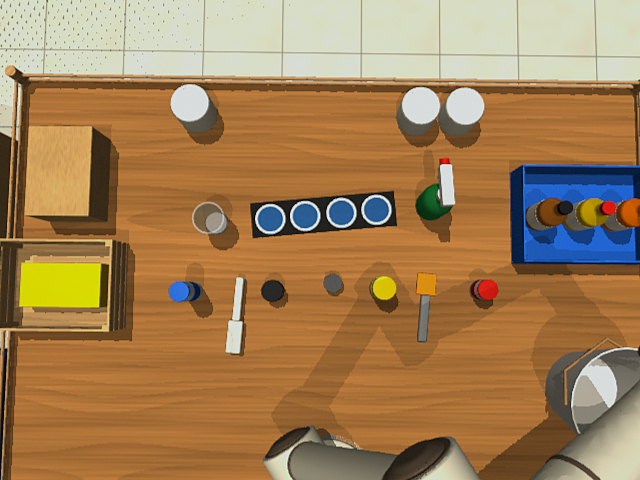

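The top view shows the spray at about (435,200), on the right (-y) end, and the jar at (210,218) on the left. The marks are at (270,219), (305,215), (341,212) and (376,209). The lids are blue (182,292), black (273,291), yellow (384,288) and red (486,290). So blue goes to mark_4, yellow to mark_3, red to mark_2 and black to mark_1.

```bash
cat > h.py <<'E'
import numpy as np,cv2
def rays(d,uv):
    K,R,t=d["camera_matrix"],d["R"],d["t"]
    uv=np.atleast_2d(np.array(uv,float))
    r=np.c_[uv,np.ones(len(uv))]@np.linalg.inv(K).T@R
    return -R.T@t,r
def onplane(d,uv,z):
    o,r=rays(d,uv);return o+r*((z-o[2])/r[:,2])[:,None]
def cloud(d):
    v,u=np.mgrid[:480,:640];o,r=rays(d,np.c_[u.ravel(),v.ravel()])
    return (o+r*d["z_map"].ravel()[:,None]).reshape(480,640,3)
def tri(d1,p1,d2,p2):
    o1,r1=rays(d1,p1);o2,r2=rays(d2,p2)
    s=np.linalg.lstsq(np.c_[r1[0],-r2[0]],o2-o1,rcond=None)[0]
    a,b=o1+s[0]*r1[0],o2+s[1]*r2[0];return (a+b)/2,np.linalg.norm(a-b)
def cmask(d,c):
    h,s,v=cv2.split(cv2.cvtColor(d["color"],cv2.COLOR_RGB2HSV))
    h=h.astype(int)
    if c=="black":return (v<75)&(s<110)
    lo,hi={"blue":(105,130),"yellow":(22,33),"green":(45,85),"red":(-1,6)}[c]
    return (((h>=lo)&(h<=hi))|((c=="red")&(h>174)))&(s>130)&(v>50)
E
python3 - <<'E'
import pickle
from h import *
D={n:pickle.load(open(f"pics/{n}0.pkl","rb")) for n in("top","scene")}
seed={"blue":((182,292),(452,172)),"yellow":((384,288),(270,195)),"red":((486,290),(169,212)),"black":((273,291),(373,204))}
for c,ss in seed.items():
    for n,s in zip(("top","scene"),ss):
        d=D[n];P=cloud(d);m=cmask(d,c).copy()
        box=np.zeros_like(m);box[s[1]-22:s[1]+22,s[0]-18:s[0]+18]=1;m&=box.astype(bool)
        z=P[...,2];zt=np.percentile(z[m],92)
        k=m&(abs(z-zt)<5);q=P[k]
        (x,y),r=cv2.minEnclosingCircle(q[:,:2].astype(np.float32))
        print(c,n,m.sum(),k.sum(),"ztop",zt.round(1),"mean",q[:,:2].mean(0).round(1),"circ",round(x,1),round(y,1),"r",round(r,1))
C={}
for n in D:
    d=D[n];P=cloud(d);m=(cmask(d,"blue")&(abs(P[...,2])<15)).astype(np.uint8)
    cs=[cv2.fitEllipse(c)[0] for c in cv2.findContours(m,0,1)[0] if cv2.contourArea(c)>150]
    w=[(u,onplane(d,u,0)[0]) for u in cs]
    w=[e for e in w if abs(e[1][0]-680)<110 and abs(e[1][1])<250];w.sort(key=lambda e:-e[1][1]);C[n]=w
    for u,p in w:print(n,np.round(u,1),p.round(1))
if len(C["top"])==len(C["scene"])==4:
    for a,b in zip(C["top"],C["scene"]):
        p,e=tri(D["top"],a[0],D["scene"],b[0]);print("tri",p.round(1),e.round(1))
E
```

```text
blue top 414 242 ztop 142.1 mean [439.4 320.9] circ 439.4 321.3 r 21.2
blue scene 206 138 ztop 139.8 mean [442.4 319.3] circ 440.5 320.9 r 22.2
yellow top 477 319 ztop 114.8 mean [ 451.  -115.6] circ 451.3 -115.6 r 25.5
yellow scene 388 240 ztop 112.0 mean [ 452.9 -116.7] circ 450.3 -117.0 r 28.3
red top 398 237 ztop 86.8 mean [ 449.8 -348.9] circ 450.3 -348.0 r 22.7
red scene 407 191 ztop 83.7 mean [ 451.4 -349.5] circ 451.2 -351.8 r 24.0
black top 377 242 ztop 58.5 mean [443.3 132.5] circ 442.4 131.9 r 24.0
black scene 233 165 ztop 56.4 mean [446.8 131.6] circ 444.9 132.1 r 23.7
top [269.9 218.5] [613.  144.7   0. ]
top [304.7 215.5] [621.1  62.    0. ]
top [341.1 212.3] [629.7 -24.7   0. ]
top [376.1 209.3] [ 637.8 -108.4    0. ]
scene [391.6 264. ] [610.9 144.3   0. ]
scene [356.1 269.5] [619.2  61.9   0. ]
scene [317.8 275.4] [627.9 -24.7   0. ]
scene [279.8 281.2] [ 635.8 -108.2   -0. ]
tri [612.7 144.1   1.7] 0.9
tri [620.9  61.7   1.6] 0.4
tri [629.4 -24.8   1.5] 0.3
tri [ 637.6 -108.3    1.7] 0.0
```

The measured heights (142/115/87/58 top view, 140/112/84/56 scene view) match the text. The mark spacing is about 84–87 mm and both views agree within 2 mm. Next I go above red and turn the jaws along x, so they close across the row.

apply_moves:
  claw: 0
  rows:
    - [[-320.6,154.2,0],[0,0,-72]]
    - [[-320.6,154.2,0],[0,0,-72]]
    - [[-320.6,154.2,0],[0,0,-72]]
    - [[-320.6,154.2,0],[0,0,-72]]
    - [[-320.6,154.2,0],[0,0,-72]]
    - [[-320.6,154.2,0],[0,0,-72]]
    - [[-320.6,154.2,0],[0,0,-72]]
    - [[-320.6,154.2,0],[0,0,-72]]
    - [[-320.6,154.2,0],[0,0,-72]]
    - [[-320.6,154.2,0],[0,0,-72]]
    - [[-320.6,154.2,0],[0,0,-72]]
    - [[-320.6,154.2,0],[0,0,-72]]

```text
clock: 1.3
position: [449.9, -349.1, 199.2]
ee_rot: [-0.706, 0.708, 0.0, -0.0]
contact_force: [-0.1, -0.7, 0.1]
gripper_width: 85.3
```

```bash
python3 - <<'E'
from bench import arm
import cv2,numpy as np
from h import *
from scipy.spatial.transform import Rotation as Q
s=arm.read_state();print(s["clock"],np.round(s["position"],1),np.round(Q.from_quat(s["ee_rot"]).as_matrix(),3).tolist(),np.round(s["contact_force"],1))
d=arm.get_image("wrist");cv2.imwrite("pics/w1.png",d["color"][:,:,::-1])
m=cmask(d,"red");P=cloud(d);z=P[...,2];k=m&(abs(z-84)<6)
print(k.sum());print(cv2.minEnclosingCircle(P[k][:,:2].astype(np.float32)),P[k].mean(0))
print("cam",(-d["R"].T@d["t"]).round(1))
E
```

```text
1.3 [ 449.9 -349.1  199.2] [[-0.002, -1.0, -0.0], [-1.0, 0.002, 0.0], [-0.0, 0.0, -1.0]] [-0.1 -0.7  0.1]
2845
((447.2484436035156, -352.94482421875), 22.747743606567383) [ 447.2217834  -353.82678261   83.67567896]
cam [ 449.9 -429.9  373.5]
```

View pics/w1.png

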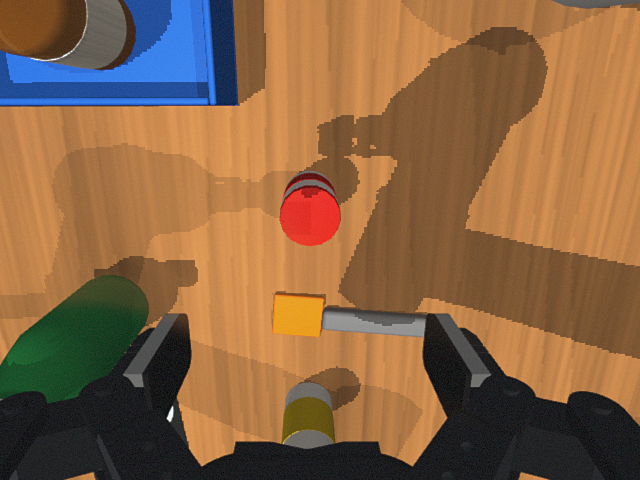

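The wrist view shows the red lid at about (310,215), roughly 4 mm from the fixed-camera estimate. I'll grasp at the mean of the two, (449,-351).

apply_moves:
  rows:
    - [[2,1,30],[0,0,0]]
    - [[2,1,60],[0,0,0]]
    - [[2,1,90],[0,0,0]]
    - [[2,1,115],[0,0,0]]
    - [[2,1,135],[0,0,0]]
    - [[2,1,150],[0,0,0]]
    - [[2,1,160],[0,0,0]]
    - [[2,1,164],[0,0,0]]
    - [[2,1,164],[0,0,0]]

```text
clock: 2.25
position: [449.2, -351.0, 35.3]
ee_rot: [-0.707, 0.707, 0.0, -0.0]
contact_force: [-0.4, -0.1, 0.3]
gripper_width: 85.3
```

apply_moves:
  claw: 255
  rows:
    - [[0,0,0],[0,0,0]]
    - [[0,0,0],[0,0,0]]
    - [[0,0,0],[0,0,0]]
    - [[0,0,0],[0,0,0]]
    - [[0,0,0],[0,0,0]]
    - [[0,0,0],[0,0,0]]
    - [[0,0,0],[0,0,0]]
    - [[0,0,0],[0,0,0]]
    - [[0,0,0],[0,0,0]]
    - [[0,0,0],[0,0,0]]

```text
clock: 3.25
position: [449.8, -351.2, 36.6]
ee_rot: [0.707, -0.707, 0.001, -0.0]
contact_force: [-1.5, 0.4, 5.3]
gripper_width: 43.7
```

apply_moves:
  rows:
    - [[0,0,-15],[0,0,0]]
    - [[0,0,-40],[0,0,0]]
    - [[0,0,-70],[0,0,0]]
    - [[0,0,-100],[0,0,0]]
    - [[0,0,-130],[0,0,0]]
    - [[-20,-8,-130],[0,0,0]]
    - [[-50,-20,-130],[0,0,0]]
    - [[-85,-34,-130],[0,0,0]]
    - [[-120,-48,-130],[0,0,0]]
    - [[-155,-62,-130],[0,0,0]]
    - [[-190,-77,-130],[0,0,0]]
    - [[-225,-92,-130],[0,0,0]]

```text
clock: 4.45
position: [541.4, -124.2, 165.0]
ee_rot: [-0.707, 0.707, 0.0, -0.0]
contact_force: [0.7, -0.7, -0.5]
gripper_width: 43.8
```

apply_moves:
  rows:
    - [[-35,-14,0],[0,0,0]]
    - [[-70,-29,0],[0,0,0]]
    - [[-105,-44,0],[0,0,0]]
    - [[-140,-59,0],[0,0,0]]
    - [[-170,-71,0],[0,0,0]]
    - [[-188,-79,0],[0,0,0]]
    - [[-188,-79,0],[0,0,0]]
    - [[-188,-79,0],[0,0,0]]

```text
clock: 5.25
position: [619.9, 62.0, 164.8]
ee_rot: [-0.707, 0.707, 0.0, -0.001]
contact_force: [-0.3, 0.2, -0.7]
gripper_width: 43.9
```

```bash
cat > look.py <<'E'
import sys,cv2,numpy as np
from bench import arm
from h import *
# held/placed canister top disc vs marks: args colour ztop-approx seedx seedy tag
c,zt,sx,sy,tag=sys.argv[1],*map(float,sys.argv[2:5]),sys.argv[5]
s=arm.read_state();print(s["clock"],np.round(s["position"],1),"w",round(s["gripper_width"],1))
for n in("top","scene","wrist"):
    d=arm.get_image(n);cv2.imwrite(f"pics/{n}_{tag}.png",d["color"][:,:,::-1]);P=cloud(d)
    k=cmask(d,c)&(abs(P[...,2]-zt)<9)&(np.hypot(P[...,0]-sx,P[...,1]-sy)<45)
    if k.sum()>30:
        q=P[k];(x,y),r=cv2.minEnclosingCircle(q[:,:2].astype(np.float32));print(n,k.sum(),"circ",round(x,1),round(y,1),"r",round(r,1),"mean",q.mean(0).round(1))
    m=(cmask(d,"blue")&(abs(P[...,2])<15)&(np.hypot(P[...,0]-625,P[...,1]-18)<200)).astype(np.uint8)
    print(n,"marks",[onplane(d,cv2.fitEllipse(h)[0],0)[0,:2].round(1).tolist() for h in cv2.findContours(m,0,1)[0] if cv2.contourArea(h)>150])
E
python3 look.py red 214 620 62 r1
```

```text
5.25 [619.9  62.  164.8] w 43.9
top marks [[611.4, 144.1], [629.7, -24.7], [637.9, -108.3]]
scene 114 circ 620.1 60.2 r 24.5 mean [623.9  52.2 210.8]
scene marks [[635.7, -108.1], [627.9, -24.7], [619.4, 61.9], [611.0, 144.4]]
wrist 11596 circ 620.2 59.7 r 23.8 mean [619.8  56.7 212.5]
wrist marks [[619.3, 54.9], [627.6, -27.8], [635.8, -89.9]]
```

View pics/wrist_r1.png

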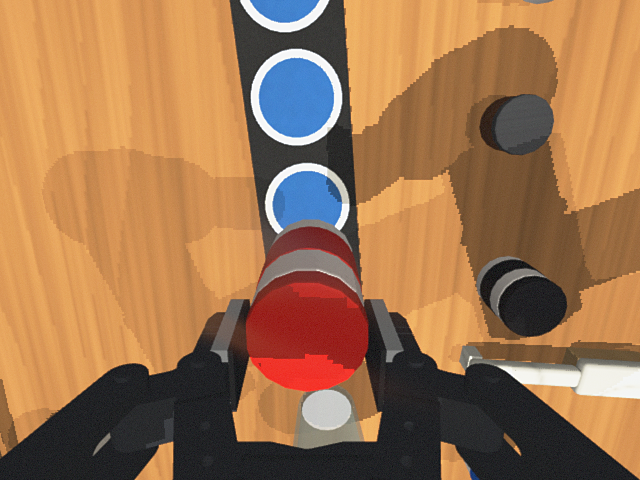

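Red is gripped and hangs over mark_2. The wrist camera's known y bias of about −3 mm on mark_3 explains its reading. Lower and release.

apply_moves:
  rows:
    - [[0,0,25],[0,0,0]]
    - [[0,0,55],[0,0,0]]
    - [[0,0,85],[0,0,0]]
    - [[0,0,105],[0,0,0]]
    - [[0,0,118],[0,0,0]]
    - [[0,0,124],[0,0,0]]
    - [[0,0,127],[0,0,0]]
    - [[0,0,129],[0,0,0]]
    - [[0,0,129],[0,0,0]]
    - [[0,0,129],[0,0,0]]

```text
clock: 6.4
position: [621.0, 62.3, 37.3]
ee_rot: [-0.707, 0.707, -0.0, 0.001]
contact_force: [-0.0, 0.6, -0.5]
gripper_width: 44.1
```

apply_moves:
  claw: 0
  rows:
    - [[0,0,0],[0,0,0]]
    - [[0,0,0],[0,0,0]]
    - [[0,0,0],[0,0,0]]
    - [[0,0,0],[0,0,0]]
    - [[0,0,0],[0,0,0]]
    - [[0,0,0],[0,0,0]]
    - [[0,0,0],[0,0,0]]
    - [[0,0,0],[0,0,0]]
    - [[0,0,0],[0,0,0]]
    - [[0,0,0],[0,0,0]]

```text
clock: 7.4
position: [620.4, 62.1, 36.4]
ee_rot: [-0.707, 0.707, 0.0, -0.0]
contact_force: [-0.6, -0.6, -1.4]
gripper_width: 85.4
```

apply_moves:
  rows:
    - [[0,0,-20],[0,0,0]]
    - [[0,0,-50],[0,0,0]]
    - [[0,0,-90],[0,0,0]]
    - [[0,0,-130],[0,0,0]]
    - [[-15,38,-130],[0,0,0]]
    - [[-30,76,-130],[0,0,0]]
    - [[-45,114,-130],[0,0,0]]
    - [[-60,150,-130],[0,0,0]]
    - [[-70,176,-130],[0,0,0]]
    - [[-70,176,-130],[0,0,0]]
    - [[-70,176,-130],[0,0,0]]

```text
clock: 8.5
position: [444.5, 132.6, 167.0]
ee_rot: [0.707, -0.707, 0.0, -0.001]
contact_force: [1.0, -0.7, -0.7]
gripper_width: 85.3
```

```bash
python3 look.py red 84 620 62 r2; python3 look.py black 56 443 132 k1
```

```text
8.5 [444.5 132.6 167. ] w 85.3
top 312 circ 620.0 63.4 r 22.6 mean [619.4  63.3  83.1]
top marks [[612.8, 144.6], [629.7, -24.7], [637.9, -108.3]]
scene 269 circ 620.7 62.6 r 23.1 mean [623.3  61.7  82.2]
scene marks [[635.7, -108.3], [627.8, -24.8], [610.9, 144.5]]
wrist 4427 circ 617.3 61.1 r 23.2 mean [613.5  60.4  83. ]
wrist marks [[627.9, 157.3], [604.9, 141.9], [621.2, 59.3], [628.2, -13.7]]
8.65 [445.3 132.1 166.4] w 85.3
top 63 circ 439.9 120.4 r 19.7 mean [439.6 115.3  55.4]
top marks [[612.8, 144.6], [629.7, -24.7], [638.0, -108.3]]
scene 187 circ 444.2 131.0 r 24.0 mean [447.9 131.1  54. ]
scene marks [[635.7, -108.3], [627.9, -24.7], [611.0, 144.7]]
wrist 3408 circ 440.5 130.1 r 24.6 mean [440.3 128.9  55.6]
wrist marks [[627.4, 157.0], [603.6, 141.8], [621.2, 59.3], [628.2, -13.9]]
```

View pics/top_k1.png

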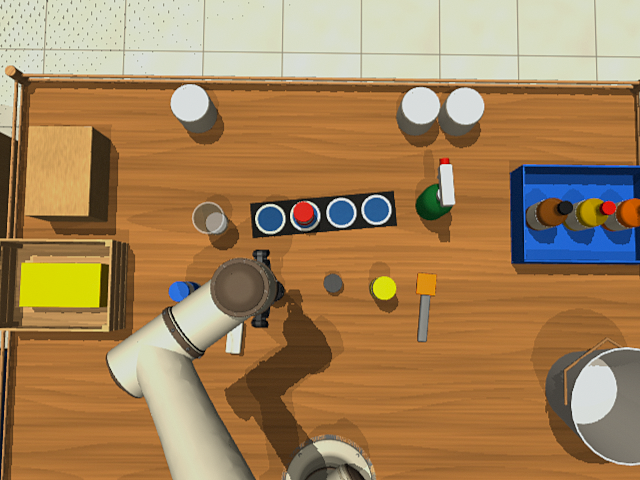

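Red stands within about 1.5 mm of mark_2. Now black.

apply_moves:
  rows:
    - [[0,1,30],[0,0,0]]
    - [[0,1,60],[0,0,0]]
    - [[0,1,90],[0,0,0]]
    - [[0,1,115],[0,0,0]]
    - [[0,1,132],[0,0,0]]
    - [[0,1,142],[0,0,0]]
    - [[0,1,148],[0,0,0]]
    - [[0,1,148],[0,0,0]]
    - [[0,1,148],[0,0,0]]

```text
clock: 9.7
position: [444.1, 132.5, 19.0]
ee_rot: [-0.707, 0.707, -0.0, 0.001]
contact_force: [-0.1, -1.0, -0.5]
gripper_width: 85.4
```

apply_moves:
  claw: 255
  rows:
    - [[0,0,0],[0,0,0]]
    - [[0,0,0],[0,0,0]]
    - [[0,0,0],[0,0,0]]
    - [[0,0,0],[0,0,0]]
    - [[0,0,0],[0,0,0]]
    - [[0,0,0],[0,0,0]]
    - [[0,0,0],[0,0,0]]
    - [[0,0,0],[0,0,0]]
    - [[0,0,0],[0,0,0]]

```text
clock: 10.6
position: [443.8, 132.4, 19.8]
ee_rot: [0.707, -0.707, 0.0, -0.001]
contact_force: [-3.0, -0.8, 9.1]
gripper_width: 45.2
```

apply_moves:
  rows:
    - [[0,0,-15],[0,0,0]]
    - [[0,0,-40],[0,0,0]]
    - [[0,0,-70],[0,0,0]]
    - [[0,0,-90],[0,0,0]]
    - [[-2,-20,-90],[0,0,0]]
    - [[-4,-52,-90],[0,0,0]]
    - [[-6,-86,-90],[0,0,0]]
    - [[-8,-120,-90],[0,0,0]]
    - [[-11,-150,-90],[0,0,0]]
    - [[-12,-168,-90],[0,0,0]]
    - [[-12,-168,-90],[0,0,0]]
    - [[-12,-168,-90],[0,0,0]]

```text
clock: 11.8
position: [610.8, 143.9, 107.8]
ee_rot: [-0.707, 0.707, 0.0, -0.001]
contact_force: [-0.4, 0.2, -1.2]
gripper_width: 45.1
```

```bash
python3 look.py black 146 612 144 k2
```

```text
11.8 [610.8 143.9 107.8] w 45.1
top 41 circ 600.0 127.4 r 17.3 mean [601.6 127.2 142.9]
top marks [[629.7, -24.7], [637.9, -108.4]]
scene 169 circ 617.2 142.2 r 33.4 mean [612.6 136.  144.4]
scene marks [[635.7, -108.3], [627.8, -24.8], [614.1, 147.3]]
wrist 12052 circ 605.0 139.3 r 30.7 mean [610.  139.6 144.2]
wrist marks [[611.4, 134.1]]
```

View pics/wrist_k2.png

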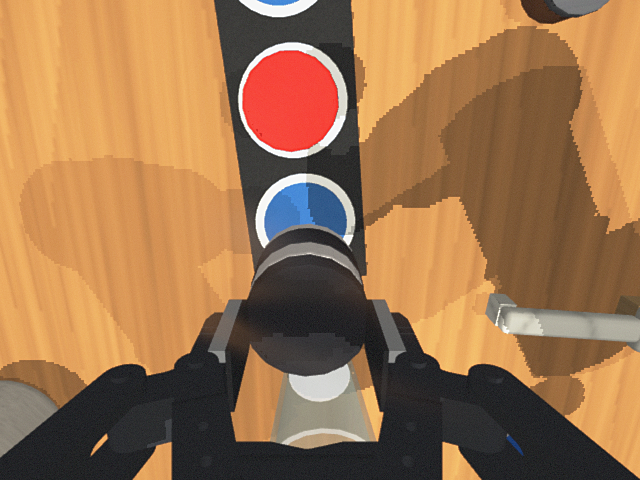

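View pics/scene_k2.png

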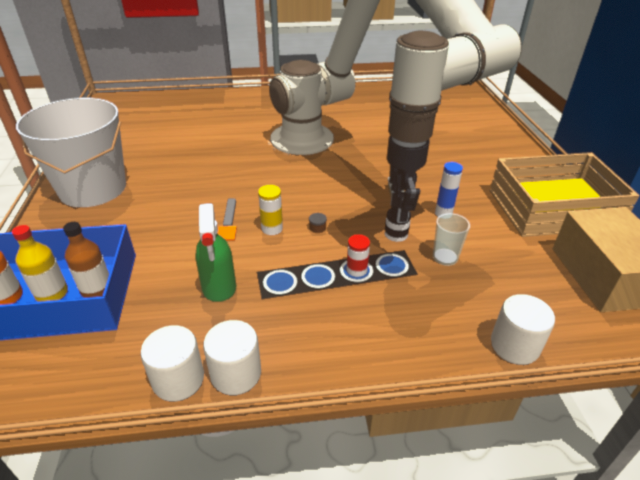

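Black is held upright over mark_1: the lid is at (308,318) in the wrist view, between the pads, with its centre at y≈143. Lower and release.

apply_moves:
  rows:
    - [[-0.5,-1,25],[0,0,0]]
    - [[-0.5,-1,50],[0,0,0]]
    - [[-0.5,-1,70],[0,0,0]]
    - [[-0.5,-1,82],[0,0,0]]
    - [[-0.5,-1,87],[0,0,0]]
    - [[-0.5,-1,89],[0,0,0]]
    - [[-0.5,-1,89],[0,0,0]]
    - [[-0.5,-1,89],[0,0,0]]

```text
clock: 12.75
position: [613.2, 145.0, 20.4]
ee_rot: [-0.707, 0.707, -0.0, 0.001]
contact_force: [-0.6, -0.2, -1.0]
gripper_width: 45.2
```

apply_moves:
  claw: 0
  rows:
    - [[0,0,0],[0,0,0]]
    - [[0,0,0],[0,0,0]]
    - [[0,0,0],[0,0,0]]
    - [[0,0,0],[0,0,0]]
    - [[0,0,0],[0,0,0]]
    - [[0,0,0],[0,0,0]]
    - [[0,0,0],[0,0,0]]
    - [[0,0,0],[0,0,0]]
    - [[0,0,0],[0,0,0]]

```text
clock: 13.65
position: [612.5, 144.6, 19.4]
ee_rot: [-0.707, 0.707, -0.0, -0.0]
contact_force: [0.1, 0.9, 0.1]
gripper_width: 85.3
```

apply_moves:
  rows:
    - [[0,0,-20],[0,0,0]]
    - [[0,0,-60],[0,0,0]]
    - [[0,0,-105],[0,0,0]]
    - [[0,0,-150],[0,0,0]]
    - [[25,20,-180],[0,0,0]]
    - [[60,40,-180],[0,0,0]]
    - [[97,62,-180],[0,0,0]]
    - [[134,84,-180],[0,0,0]]
    - [[171,107,-180],[0,0,0]]
    - [[208,130,-180],[0,0,0]]
    - [[240,150,-180],[0,0,0]]
    - [[260,161,-180],[0,0,0]]

```text
clock: 14.85
position: [449.4, -117.0, 199.7]
ee_rot: [-0.706, 0.708, -0.0, 0.0]
contact_force: [-0.5, 0.7, 0.3]
gripper_width: 85.6
```

```bash
python3 look.py black 56 612 144 k3; python3 look.py yellow 112 451 -116 y1
```

```text
14.85 [ 449.4 -117.   199.7] w 85.6
top 352 circ 615.6 146.0 r 25.1 mean [614.4 145.6  54.9]
top marks [[629.5, -24.5], [637.8, -108.2]]
scene 261 circ 616.9 143.6 r 23.9 mean [619.4 143.4  54.3]
scene marks [[635.8, -108.2], [627.6, -24.8]]
wrist marks [[627.2, -43.1], [627.9, -101.4]]
15.0 [ 450.8 -116.2  199.7] w 85.4
top marks [[629.5, -24.5], [637.8, -108.2]]
scene 266 circ 451.2 -116.7 r 27.9 mean [ 454.6 -116.5  109.8]
scene marks [[635.8, -108.2], [627.7, -24.9]]
wrist 4393 circ 448.8 -118.7 r 26.0 mean [ 448.7 -120.2  111.6]
wrist marks [[629.7, -41.9], [630.3, -98.4]]
```

View pics/scene_y1.png

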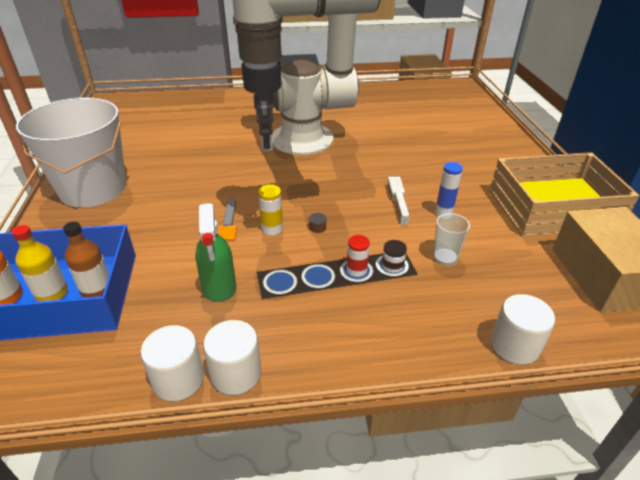

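Black and red stand on their marks, with black about 3 mm off. The tool is over yellow, so descend.

apply_moves:
  rows:
    - [[0,0,30],[0,0,0]]
    - [[0,0,60],[0,0,0]]
    - [[0,0,90],[0,0,0]]
    - [[0,0,115],[0,0,0]]
    - [[0,0,130],[0,0,0]]
    - [[0,0,138],[0,0,0]]
    - [[0,0,140],[0,0,0]]
    - [[0,0,140],[0,0,0]]
    - [[0,0,140],[0,0,0]]

```text
clock: 16.05
position: [452.3, -115.1, 60.2]
ee_rot: [0.707, -0.707, 0.001, -0.001]
contact_force: [0.5, -0.4, 1.2]
gripper_width: 85.5
```

apply_moves:
  claw: 255
  rows:
    - [[0,0,0],[0,0,0]]
    - [[0,0,0],[0,0,0]]
    - [[0,0,0],[0,0,0]]
    - [[0,0,0],[0,0,0]]
    - [[0,0,0],[0,0,0]]
    - [[0,0,0],[0,0,0]]
    - [[0,0,0],[0,0,0]]
    - [[0,0,0],[0,0,0]]
    - [[0,0,0],[0,0,0]]

```text
clock: 16.95
position: [451.5, -115.5, 60.4]
ee_rot: [-0.707, 0.707, -0.0, 0.0]
contact_force: [-2.1, 0.2, 4.4]
gripper_width: 50.1
```

apply_moves:
  rows:
    - [[0,0,-15],[0,0,0]]
    - [[0,0,-45],[0,0,0]]
    - [[0,0,-75],[0,0,0]]
    - [[0,0,-100],[0,0,0]]
    - [[-10,-19,-110],[0,0,0]]
    - [[-27,-52,-110],[0,0,0]]
    - [[-45,-87,-110],[0,0,0]]
    - [[-62,-120,-110],[0,0,0]]
    - [[-78,-150,-110],[0,0,0]]
    - [[-90,-174,-110],[0,0,0]]
    - [[-91.5,-177.5,-110],[0,0,0]]
    - [[-91.5,-177.5,-110],[0,0,0]]

```text
clock: 18.15
position: [628.6, -23.6, 168.3]
ee_rot: [-0.707, 0.707, 0.001, -0.001]
contact_force: [0.4, 0.2, -2.0]
gripper_width: 49.9
```

```bash
python3 look.py yellow 222 629 -25 y2
```

```text
18.15 [628.6 -23.6 168.3] w 49.9
top marks [[637.9, -108.3]]
scene 155 circ 630.1 -25.4 r 26.1 mean [633.9 -35.3 218.5]
scene marks [[635.8, -108.3], [629.3, -23.4]]
wrist 15621 circ 627.8 -27.2 r 26.9 mean [627.7 -30.5 220.6]
wrist marks [[628.5, -35.9], [635.7, -111.3]]
```

View pics/wrist_y2.png

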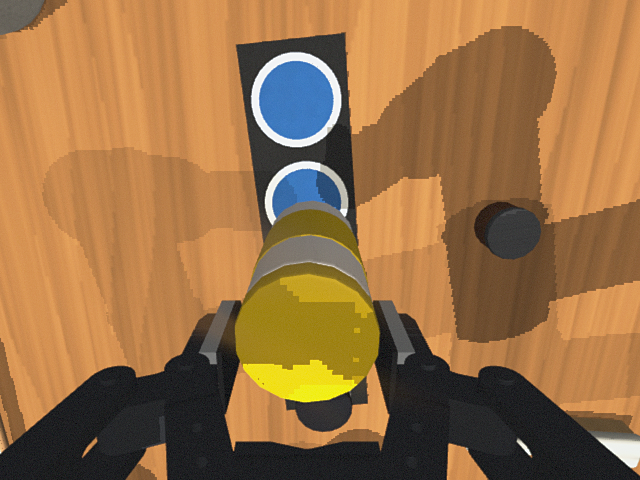

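Yellow is held at about (629,-25), over mark_3 and on target. Lower and release.

apply_moves:
  rows:
    - [[0,0,25],[0,0,0]]
    - [[0,0,55],[0,0,0]]
    - [[0,0,80],[0,0,0]]
    - [[0,0,98],[0,0,0]]
    - [[0,0,105],[0,0,0]]
    - [[0,0,108],[0,0,0]]
    - [[0,0,109],[0,0,0]]
    - [[0,0,109],[0,0,0]]
    - [[0,0,109],[0,0,0]]

```text
clock: 19.2
position: [629.5, -23.8, 61.5]
ee_rot: [-0.707, 0.707, -0.001, 0.001]
contact_force: [0.9, -0.6, -1.2]
gripper_width: 50.0
```

apply_moves:
  claw: 0
  rows:
    - [[0,0,0],[0,0,0]]
    - [[0,0,0],[0,0,0]]
    - [[0,0,0],[0,0,0]]
    - [[0,0,0],[0,0,0]]
    - [[0,0,0],[0,0,0]]
    - [[0,0,0],[0,0,0]]
    - [[0,0,0],[0,0,0]]
    - [[0,0,0],[0,0,0]]
    - [[0,0,0],[0,0,0]]

```text
clock: 20.1
position: [628.9, -23.9, 60.4]
ee_rot: [-0.707, 0.707, 0.0, -0.0]
contact_force: [-0.3, -0.2, 0.5]
gripper_width: 85.4
```

apply_moves:
  rows:
    - [[0,0,-20],[0,0,0]]
    - [[0,0,-60],[0,0,0]]
    - [[0,0,-105],[0,0,0]]
    - [[0,0,-140],[0,0,0]]
    - [[0,30,-140],[0,0,0]]
    - [[0,75,-140],[0,0,0]]
    - [[0,120,-140],[0,0,0]]
    - [[0,160,-140],[0,0,0]]
    - [[0,189,-140],[0,0,0]]
    - [[-40,189,-140],[0,0,0]]
    - [[-80,189,-140],[0,0,0]]
    - [[-120,189,-140],[0,0,0]]

```text
clock: 21.3
position: [439.6, 97.2, 201.1]
ee_rot: [-0.707, 0.708, -0.0, 0.001]
contact_force: [0.5, 0.2, 0.1]
gripper_width: 85.5
```

apply_moves:
  rows:
    - [[-40,0,0],[0,0,0]]
    - [[-80,0,0],[0,0,0]]
    - [[-120,0,0],[0,0,0]]
    - [[-160,0,0],[0,0,0]]
    - [[-195,0,0],[0,0,0]]
    - [[-220,0,0],[0,0,0]]
    - [[-226,0,0],[0,0,0]]
    - [[-226,0,0],[0,0,0]]

```text
clock: 22.1
position: [439.7, 322.6, 200.0]
ee_rot: [0.707, -0.707, 0.0, 0.0]
contact_force: [-0.4, -0.9, 0.7]
gripper_width: 85.4
```

```bash
python3 look.py yellow 112 629 -25 y3; python3 look.py blue 140 440 321 b1
```

```text
22.1 [439.7 322.6 200. ] w 85.4
top 427 circ 628.3 -24.0 r 25.8 mean [628.  -23.9 111.4]
top marks [[637.9, -108.3]]
scene 371 circ 627.0 -26.2 r 27.4 mean [631.1 -25.7 110.1]
scene marks [[635.8, -108.3]]
wrist marks [[612.3, 154.4]]
22.25 [439.9 321.1 200.5] w 85.2
top 324 circ 439.0 321.2 r 21.7 mean [439.3 320.6 138.9]
top marks [[637.9, -108.3]]
scene 148 circ 439.8 318.3 r 22.8 mean [444.4 319.4 137.9]
scene marks [[635.8, -108.3]]
wrist 3737 circ 437.7 318.9 r 21.8 mean [437.6 317.6 139.6]
wrist marks [[611.1, 155.6]]
```

View pics/wrist_b1.png

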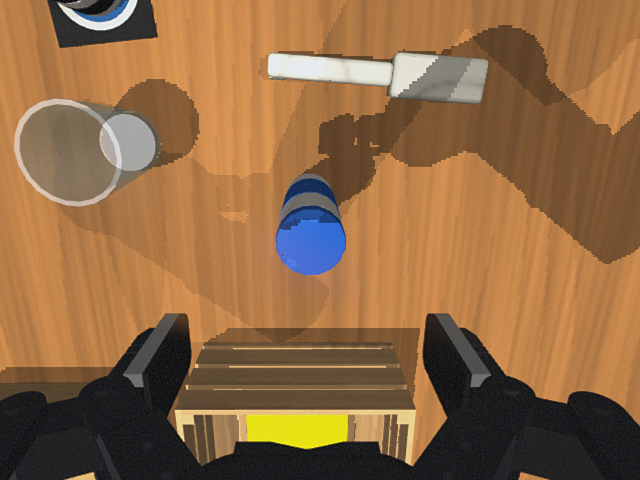

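Yellow is within about 1 mm of its mark. The blue lid at (310,240) in the wrist view works out at (439,321), right under the tool.

apply_moves:
  rows:
    - [[0,0,30],[0,0,0]]
    - [[0,0,60],[0,0,0]]
    - [[0,0,85],[0,0,0]]
    - [[0,0,105],[0,0,0]]
    - [[0,0,113],[0,0,0]]
    - [[0,0,115],[0,0,0]]
    - [[0,0,115],[0,0,0]]
    - [[0,0,115],[0,0,0]]

```text
clock: 23.2
position: [440.7, 322.8, 86.7]
ee_rot: [-0.707, 0.707, 0.0, 0.001]
contact_force: [0.6, 0.1, -0.0]
gripper_width: 85.3
```

apply_moves:
  claw: 255
  rows:
    - [[0,0,0],[0,0,0]]
    - [[0,0,0],[0,0,0]]
    - [[0,0,0],[0,0,0]]
    - [[0,0,0],[0,0,0]]
    - [[0,0,0],[0,0,0]]
    - [[0,0,0],[0,0,0]]
    - [[0,0,0],[0,0,0]]
    - [[0,0,0],[0,0,0]]
    - [[0,0,0],[0,0,0]]

```text
clock: 24.1
position: [440.4, 322.6, 86.2]
ee_rot: [0.707, -0.707, 0.0, -0.001]
contact_force: [-1.2, 0.5, 5.4]
gripper_width: 42.1
```

apply_moves:
  rows:
    - [[0,0,-10],[0,0,0]]
    - [[0,0,-30],[0,0,0]]
    - [[0,0,-60],[0,0,0]]
    - [[0,0,-60],[0,0,0]]
    - [[15,0,-60],[0,0,0]]
    - [[40,0,-60],[0,0,0]]
    - [[72,0,-60],[0,0,0]]
    - [[105,0,-60],[0,0,0]]
    - [[138,0,-60],[0,0,0]]
    - [[171,0,-60],[0,0,0]]
    - [[204,0,-60],[0,0,0]]
    - [[237,0,-60],[0,0,0]]

```text
clock: 25.3
position: [438.3, 82.8, 144.3]
ee_rot: [-0.707, 0.707, 0.001, -0.001]
contact_force: [1.1, 0.2, -0.4]
gripper_width: 41.7
```

apply_moves:
  rows:
    - [[33,0,0],[0,0,0]]
    - [[66,0,0],[0,0,0]]
    - [[99,0,0],[0,0,0]]
    - [[132,0,0],[0,0,0]]
    - [[160,0,0],[0,0,0]]
    - [[182,-10,0],[0,0,0]]
    - [[192.5,-30,0],[0,0,0]]
    - [[192.5,-60,0],[0,0,0]]
    - [[192.5,-93,0],[0,0,0]]
    - [[192.5,-126,0],[0,0,0]]
    - [[192.5,-155,0],[0,0,0]]
    - [[192.5,-178,0],[0,0,0]]

```text
clock: 26.5
position: [617.8, -107.9, 143.4]
ee_rot: [-0.707, 0.708, 0.001, -0.001]
contact_force: [0.4, 1.3, -1.2]
gripper_width: 42.2
```

apply_moves:
  rows:
    - [[0,-12,0],[0,0,0]]
    - [[0,-18.5,0],[0,0,0]]
    - [[0,-18.5,0],[0,0,0]]
    - [[0,-18.5,0],[0,0,0]]

```text
clock: 26.9
position: [635.1, -107.6, 144.8]
ee_rot: [-0.707, 0.707, 0.001, -0.001]
contact_force: [0.9, 0.4, -0.2]
gripper_width: 42.0
```

```bash
python3 look.py blue 200 637 -108 b2
```

```text
26.9 [ 635.1 -107.6  144.8] w 42.0
top marks []
scene 55 circ 639.8 -107.7 r 20.3 mean [ 643.5 -108.5  196.9]
scene marks [[639.1, -106.0]]
wrist 11108 circ 635.4 -109.6 r 23.3 mean [ 635.2 -112.8  199. ]
wrist marks [[636.3, -114.4]]
```

View pics/wrist_b2.png

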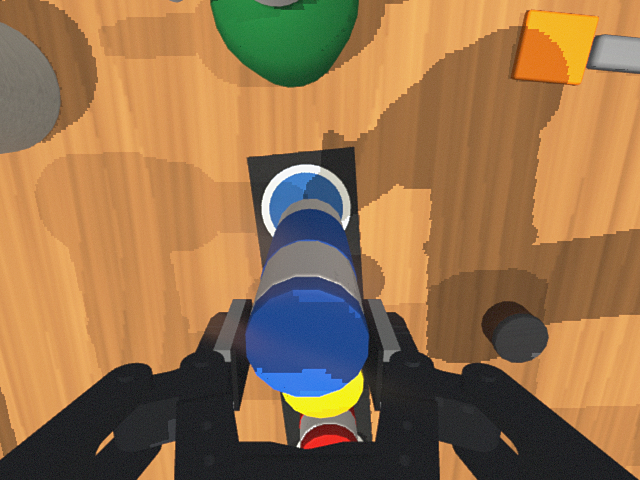

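View pics/scene_b2.png

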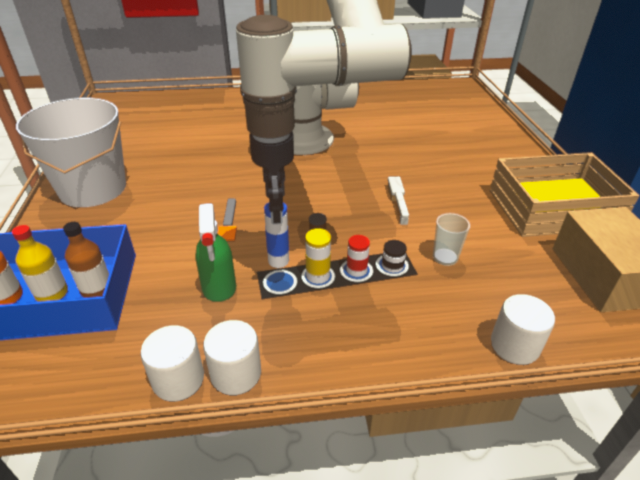

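Blue is held upright, centred over mark_4. The wrist camera will end at about 259 mm, above the 206 mm spray head. Lower and release.

apply_moves:
  rows:
    - [[0,-1,20],[0,0,0]]
    - [[0,-1,38],[0,0,0]]
    - [[0,-1,50],[0,0,0]]
    - [[0,-1,56],[0,0,0]]
    - [[0,-1,58],[0,0,0]]
    - [[0,-1,59],[0,0,0]]
    - [[0,-1,59],[0,0,0]]
    - [[0,-1,59],[0,0,0]]

```text
clock: 27.85
position: [637.9, -107.4, 87.2]
ee_rot: [-0.707, 0.707, -0.001, 0.001]
contact_force: [-0.8, -0.8, -1.2]
gripper_width: 42.1
```

apply_moves:
  claw: 0
  rows:
    - [[0,0,0],[0,0,0]]
    - [[0,0,0],[0,0,0]]
    - [[0,0,0],[0,0,0]]
    - [[0,0,0],[0,0,0]]
    - [[0,0,0],[0,0,0]]
    - [[0,0,0],[0,0,0]]
    - [[0,0,0],[0,0,0]]
    - [[0,0,0],[0,0,0]]
    - [[0,0,0],[0,0,0]]

```text
clock: 28.75
position: [637.4, -107.4, 86.4]
ee_rot: [-0.707, 0.707, 0.0, -0.0]
contact_force: [-0.9, -0.6, -0.2]
gripper_width: 85.5
```

apply_moves:
  rows:
    - [[0,0,-20],[0,0,0]]
    - [[0,0,-55],[0,0,0]]
    - [[0,0,-95],[0,0,0]]
    - [[0,0,-130],[0,0,0]]
    - [[0,35,-140],[0,0,0]]
    - [[0,80,-140],[0,0,0]]
    - [[0,125,-140],[0,0,0]]
    - [[0,165,-140],[0,0,0]]
    - [[0,190,-140],[0,0,0]]
    - [[0,200,-140],[0,0,0]]
    - [[0,200,-140],[0,0,0]]
    - [[0,200,-140],[0,0,0]]

```text
clock: 29.95
position: [438.5, -107.3, 226.7]
ee_rot: [-0.707, 0.707, -0.0, 0.0]
contact_force: [0.8, -0.5, 0.6]
gripper_width: 85.2
```

```bash
for a in "blue 140 637 -108 e1" "yellow 112 629 -25 e2" "red 84 620 62 e3" "black 56 612 144 e4"; do python3 look.py $a | grep -v marks; done; python3 - <<'E'
import pickle,cv2
from h import *
a=pickle.load(open("pics/top0.pkl","rb"));b=cv2.imread("pics/top_e4.png")[:,:,::-1]
for n,im in(("before",a["color"]),("after",b)):
    print(n,"spray",np.argwhere(cmask({"color":im},"green")[170:230,400:460]).mean(0).round(1))
print("jar diff",np.abs(a["color"][195:240,188:230].astype(int)-b[195:240,188:230]).mean().round(1))
E
```

```text
29.95 [ 438.5 -107.3  226.7] w 85.2
top 315 circ 637.0 -107.3 r 21.8 mean [ 636.7 -107.2  139.2]
scene 258 circ 638.9 -108.3 r 22.1 mean [ 640.9 -108.5  138.2]
wrist 2859 circ 634.4 -110.6 r 22.1 mean [ 628.6 -111.4  138.8]
30.1 [ 438.5 -107.2  226.1] w 85.2
top 427 circ 628.4 -24.0 r 26.0 mean [628.  -24.  111.2]
scene 369 circ 629.5 -23.6 r 27.4 mean [631.2 -25.8 110.3]
wrist 3192 circ 625.9 -27.5 r 26.6 mean [623.6 -29.6 111. ]
30.25 [ 438.  -107.3  226. ] w 85.3
top 312 circ 620.3 64.1 r 22.9 mean [619.3  63.3  83.3]
scene 270 circ 620.7 61.0 r 24.6 mean [623.5  61.6  82. ]
wrist 232 circ 627.3 46.4 r 14.9 mean [625.4  42.8  82.1]
30.4 [ 437.6 -107.3  226.2] w 85.4
top 352 circ 615.4 146.0 r 25.1 mean [614.2 145.7  55. ]
scene 261 circ 617.6 144.0 r 25.2 mean [619.4 143.4  54.2]
before spray [31.4 31.7]
after spray [31.2 32. ]
jar diff 1.8
```

View pics/scene_e4.png

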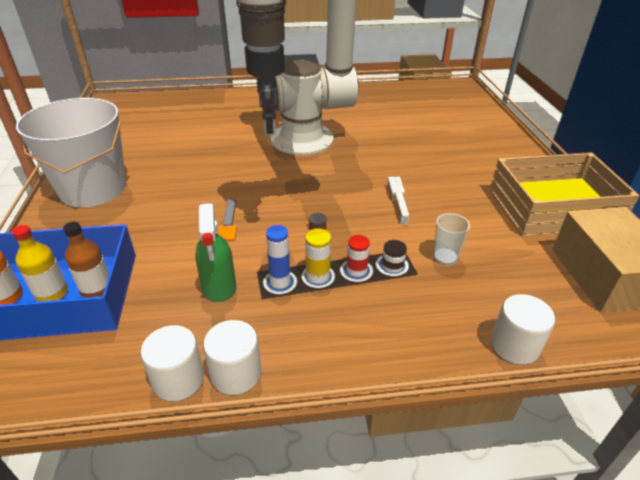

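All four stand upright on their marks, with blue at (279,260) next to the spray bottle and black at (395,258) next to the jar. The arm is clear, so I'm handing in.

```bash
python3 -c "
from bench import arm
print(arm.job_done())"
```

```text
the job is handed in; nothing more can be done
None
```

All four canisters stand upright on their marks, and I handed the job in at about 30 s on the robot's clock. From the spray bottle to the jar they run blue on mark_4, yellow on mark_3, red on mark_2 and black on mark_1.

- **Positions:** by the two fixed cameras, blue, yellow and red are about 1–3 mm from their mark centres. Black is about 3–5 mm off in x, against the 12 mm allowed.
- **Upright:** lid heights measured 139, 111, 83 and 55 mm, which is what standing canisters of those sizes should show.
- **Bystanders:** the spray bottle and the jar did not visibly move in the before and after top views.
- **Disagreement:** the wrist camera read about 3 mm lower in y (and up to 4 mm in x) than the fixed cameras, on the marks as well as the canisters. I treated this as a calibration bias. In the final wrist picture red was only partly visible, so I ignored that reading; black was not measured there at all.

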